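# Mount the drum burr in the collet spindle

## Robot

A 7-joint arm with a two-finger parallel gripper is mounted at the origin on the work surface; the furniture and walls round the work are solid. World frame = base frame: x ahead of the robot, y to its left, z up, the work surface at z = 0. Lengths are in mm, angles in rad, forces in N, time in s.
With the tool pointing down it reaches from about 400 to 900 mm from the base axis. Payload 5.6 kg.
Tool frame: the origin (TCP) lies midway between the tips of the shut fingers; the grasp point (between the pads) lies 19 mm behind it; x points along the fingers, y is the direction in which the jaws open and shut, and the axes are right-handed (so a half turn about x gives the same grasp; the last joint's range is limited). The gripper opens to 92 mm and grips with 3 to 60 N. Pads are 20 mm wide; open, the fingers measure 128 mm over their backs; the gripper's body (75 mm by 189 mm) begins 69 mm behind the grasp point.
Start: joints at [1.302, 0.468, -0.012, 1.603, 0.006, 1.071, -0.056], TCP at [145.483, -633.517, 214.592] pointing down, gripper open.
Joint ranges: [-2.53, 2.53], [-0.31, 2.02], [-1.57, 1.55], [0.28, 2.44], [-1.29, 4.43], [0.15, 1.84], [-2.92, 2.92]. Speed limits (rad/s): [2.57, 2.57, 3.14, 3.14, 3.14, 3.14, 3.14].

## Interface

Orientations are given as a rotation vector (axis times angle).
In Python, from cell import robot, grip, kin, viewer gives the robot as it stands. Calls block until the motion is done:
- robot.movep(position, orientation): joint-space move of the TCP to a pose.
- robot.servo_line(position, feed=150, rotation=None): straight line of the TCP; rotation=None keeps the orientation; feed is the mean speed in mm/s.
- robot.goto_joints(angles): joint-space move.
- grip(opening, newtons=None): opening from 0.0 (shut) to 1.0 (fully open); newtons is the grip in N (None keeps the last); returns when the fingers have stopped.
- robot.hold(seconds).
- kin.ik(position, orientation): joint angles nearest the present ones, or None.
- robot.observe(): the state.
- viewer.read_camera(name): name is "scene" or "top" or "wrist"; returns the picture (480x640x3 uint8, red, green, blue); there is no depth.
- viewer.camera_info(name): a dict with "camera_matrix" (3x3 intrinsics, pixels), "R" (3x3) and "t" (3): a world point X has camera coordinates R X + t. Camera axes: x right, y down, z forward; pixel columns grow to the right and rows downward; lengths in mm; the calibration is good to about 2 mm. The wrist camera is an equidistant fisheye: a pixel r from the principal point sees the ray r / f radians off the axis. A picture is of the moment at which its call begins: read the wrist's pose just before it. camera_info takes no time and is no camera call; for the wrist camera it gives the pose at the moment of the call.
A pose or a line that the arm cannot do raises robot.IKError and nothing moves.
- robot.job_done(): hands the job in, once; it reports no verdict.
Trained networks look in the newest picture that a camera, given by its name, has taken for a name from the list of things; names that differ only in an ending like _2 or _b are one class to them, and where a whole thing is asked for, a point or a joint stands for the part that bears it (a point fixed in the world has none). Each returns a list of dicts, best first, with "confidence" (0 to 1); they miss things now and then, are a little off and sometimes report something else, mostly with a low value. They report only what shows in the picture. A call takes as long as a camera call. They do not tell look-alikes from the thing itself.
- viewer.silhouettes(name, camera): "mask" (480x640 bool, what is visible of it).
- viewer.pinpoint(name, camera): "at" ([x, y, z] in mm, in the coordinates of the camera as it stood for that picture, good to about 4 mm: a listed point, or the origin of a listed thing).
The state is a dict: "t": time; "joints": joint angles; "joint_velocities": joint speeds; "joint_torque": joint torques, N m; "tcp_pos": TCP position; "tcp_rot": TCP orientation; "contact_force": force on the tool from outside, world axes, zero at the start; "wrist_torque": the same for the moment, N m; "grip_width": opening from 0.0 (shut) to 1.0 (fully open).
Only numpy, scipy, OpenCV 4.12 (cv2) and the standard library are available. Lean on these libraries where they do the work, as an engineer would, in place of code of your own. Each camera call takes 0.05 s, during which the arm holds its last target. There are 200 camera calls.

## Task

Take the burr with the straight cylindrical head from the wooden rack and push its shank gently down into the collet of the upright spindle until it is fully home on the seat. Then turn the nut clockwise (seen from above) by its crank handle until the jaws grip the shank firmly, without forcing it, and let go. Leave the other burrs and the things lying about where they are.

Things in the scene. Friction and masses are not known exactly. Their poses are not given: they have to be found in the camera images.
- drum_head (a point): Centre of the head of the drum burr, the thing to mount: a dark steel straight cylinder 22 mm in diameter, 30 mm high, on a bright steel shank 10 mm in diameter that reaches 56 mm below the head; 60 g. It stands upright, shank down, in one of the three holes of the rack. z is its axis, pointing up.
- drum_foot (a point): Lowest point of the drum burr's shank (its end is rounded, 5 mm radius), 71 mm below drum_head along its axis.
- rack: Fixed wooden rack 60 x 150 x 42 mm, origin under its centre; three holes 50 mm apart in a row along its y axis, 12 mm wide and 34 mm deep; lift a burr at least 40 mm to clear it.
- spindle: Fixed upright collet spindle, flange 92 mm wide, origin on its axis at the table top. Over the seat: a bore 12 mm wide up to 58 mm above the table with a 2 mm chamfer, then the three jaws (63 to 79 mm above the table), at the start at least 1 mm clear of the shank all round, inside the nut.
- seat_face (a point): Centre of the seat, the bottom of the bore, 40 mm above the table, on the spindle's vertical axis. Three spring balls in the bore drag on the shank with a few newtons over the last 13 mm, so it does not fall home by itself: push it down till it stops hard. Seated, the burr's head stands 96 to 126 mm above the table. The seat may be pressed with 40 N at most.
- nut: The nut, a ridged steel ring 62 mm wide round the spindle's axis, 58 to 84 mm above the table, with a hole 32 mm wide. Clockwise seen from above closes the jaws. The jaws meet the shank after 0.2 to 0.9 rad of turning, differently at each start. Origin on the axis, 56 mm above the table.
- handle (a point): Grip point of the nut's crank handle: an upright black round post 14 mm in diameter, 76 to 110 mm above the table, this point at 93 mm, 85 mm from the spindle's axis, on a level bar 12 mm thick (64 to 76 mm above the table). The nut runs free at some 7 to 10 N at the handle and stays where left; then the force grows. Firm grip: 5 to 7 N more than running free. Overtightened: 12 N more.
- cone_burr: A burr of the same size with a tapering cone head, to be left in the rack. Origin at the foot of its shank.
- ball_burr: A burr of the same size with a ball head, to be left in the rack. Origin at the foot of its shank.
- jaw_0: One of the three collet jaws, dark steel blocks 6 x 9 x 16 mm round the spindle's axis under the nut's mouth; origin at its centre, 71 mm above the table.
- jaw_1: Second collet jaw.
- jaw_2: Third collet jaw.
- seat: The seat in the bottom of the spindle's bore; origin 6 mm below its upper face.
- marker: Felt marker lying on the table, 147 mm long, a bystander.
- tape: Roll of tape lying flat, 104 mm wide, 24 mm high, a bystander.
There are look-alikes about, which are no part of the job. Leave any green or pink look-alike of the part that bears drum_head alone.

How it is judged (in metres and radians):
On the way, in this order (a step that is already met when the one before it is completed fails the run):
1. the drum burr's shank is fully home on the seat in the collet, roughly upright, with the jaws not yet gripping (horizontal distance between drum_foot and seat_face below 0.003 m and z of drum_foot in the frame of seat_face below 0.002 m and angle between drum_head's own z axis and vertical below 0.15 rad and contact force between drum_burr and jaw_0 below 5 N and contact force between drum_burr and jaw_1 below 5 N and contact force between drum_burr and jaw_2 below 5 N), for 0.2 s.
2. all three jaws grip the shank (contact force between drum_burr and jaw_0 above 5 N and contact force between drum_burr and jaw_1 above 5 N and contact force between drum_burr and jaw_2 above 5 N), for 0.2 s.
At the end, for the whole second after the job is handed in: The drum burr stands upright (within 0.08 rad) in the spindle with its foot within 2 mm of the seat in height and 3 mm of the axis, at rest and let go, each of the three jaws pressing on its shank with more than 5 N (all of step 2 and horizontal distance between drum_foot and seat_face below 0.003 m and z of drum_foot in the frame of seat_face below 0.002 m and angle between drum_head's own z axis and vertical below 0.08 rad and linear speed of drum_burr below 0.02 m/s); the robot touches nothing.
It fails at once if the nut is overtightened: a jaw presses on the shank with more than 60 N (contact force between drum_burr and jaw_0 above 60 N or contact force between drum_burr and jaw_1 above 60 N or contact force between drum_burr and jaw_2 above 60 N).
It fails at once if the burr is rammed onto the seat with more than 40 N (contact force between drum_burr and seat above 40 N).
It fails at once if another burr is taken out of its place (moved more than 20 mm) (distance of any of cone_burr, ball_burr from where it was at the start of the episode above 0.02 m).
It fails at once if the marker or the roll of tape is pushed more than 30 mm (distance of any of marker, tape from where it was at the start of the episode above 0.03 m).
It also fails if it takes over 72 s, if anything falls off the work surface, if the arm or the gripper's body presses on something with over 40 N, if the wrist force passes 120 N, or if a joint passes its speed limit or range.

## Working session

There is one attempt and no reset: what is moved stays moved. The work goes in short steps, each a Python script; the robot and the scene stay as the last script left them, time stands still between calls to the robot, and variables do not carry over. Pictures are saved under pics/ and viewed, about 8 in all and at most 12, crops included, and the job is handed in when it is done.

```bash
ls; mkdir -p pics; cat > h.py <<'E'
import numpy as np, cv2
from cell import robot, grip, kin, viewer
def save(cam,fn,crop=None,scale=1):
    im=viewer.read_camera(cam); ci=viewer.camera_info(cam)
    o=im if crop is None else im[crop[1]:crop[3],crop[0]:crop[2]]
    if scale!=1:o=cv2.resize(o,None,fx=scale,fy=scale,interpolation=cv2.INTER_CUBIC)
    cv2.imwrite('pics/'+fn,cv2.cvtColor(o,cv2.COLOR_RGB2BGR)); return im
def world(at,ci): return np.array(ci["R"]).T@(np.array(at)-np.array(ci["t"]))
def proj(X,ci):
    c=np.array(ci["R"])@np.array(X)+np.array(ci["t"]); p=np.array(ci["camera_matrix"])@c; return p[:2]/p[2]
def ray(px,ci):
    R=np.array(ci["R"]);K=np.array(ci["camera_matrix"]);d=R.T@np.linalg.solve(K,[px[0],px[1],1.]);return -R.T@np.array(ci["t"]),d
E
python3 - <<'E'
from h import *
s=robot.observe(); print(s['t'],s['tcp_rot'],s['contact_force'],s['grip_width'])
for c in ('scene','top'):
    save(c,c+'0.png'); ci=viewer.camera_info(c)
    for n in ('drum_head','drum_foot','rack','spindle','seat_face','nut','handle','cone_burr','ball_burr','marker','tape'):
        for r in viewer.pinpoint(n,c)[:4]:
            w=world(r['at'],ci); print(c,n,round(r['confidence'],2),w.round(1),proj(w,ci).round())
E
```

```text
pics
0.0 [ 2.10236999  0.24028641 -2.10304169] [-0.40357093  0.0592614  -0.64071018] 1.0046781683063934
scene drum_head 0.8 [ 557.9 -193.    73.1] [369. 200.]
scene drum_head 0.74 [ 481.4 -222.7   77.2] [406. 209.]
scene drum_head 0.65 [ 391.8 -222.8   69. ] [439. 234.]
scene drum_head 0.56 [ 377.5 -290.1   73.1] [470. 224.]
scene drum_foot 0.77 [ 395.2 -221.2   -2.9] [433. 264.]
scene drum_foot 0.59 [ 561.6 -197.3    1.1] [368. 227.]
scene drum_foot 0.59 [392.3 245.   -1.8] [213. 381.]
scene drum_foot 0.54 [578.   50.7  56.1] [262. 244.]
scene rack 0.87 [ 480.2 -220.6    1.9] [402. 241.]
scene spindle 0.79 [5.782e+02 4.740e+01 2.000e-01] [266. 266.]
scene spindle 0.51 [576.8  50.   57.6] [262. 243.]
scene nut 0.8 [574.1  49.5  55.9] [263. 244.]
scene handle 0.69 [536.2 127.4  94.6] [232. 253.]
scene marker 0.78 [ 3.941e+02 -8.370e+01 -2.000e-01] [380. 291.]
scene tape 0.71 [390.6 243.   -0.6] [214. 381.]
top drum_head 0.67 [ 561.9 -203.8   76.5] [397. 208.]
top drum_head 0.63 [ 390.4 -220.4   74. ] [405. 280.]
top drum_head 0.51 [ 479.4 -219.4   83.1] [405. 242.]
top drum_head 0.44 [ 372.2 -291.2   68.5] [435. 288.]
top drum_foot 0.65 [ 374.7 -293.    -3.9] [430. 286.]
top drum_foot 0.6 [ 3.888e+02  2.477e+02 -1.000e-01] [214. 282.]
top drum_foot 0.59 [ 559.  -200.7    2.4] [392. 213.]
top rack 0.84 [ 479.9 -219.4    3.8] [400. 244.]
top spindle 0.75 [577.3  47.8  -2.7] [294. 207.]
top spindle 0.33 [534.6 122.9  94.2] [259. 219.]
top seat_face 0.33 [387.5 247.9   0.7] [214. 282.]
top nut 0.7 [578.5  49.6  55.6] [292. 203.]
top handle 0.91 [532.9 119.8  93.6] [261. 220.]
top handle 0.37 [575.3  49.7   0. ] [293. 207.]
top cone_burr 0.47 [ 483.4 -271.6    9.1] [422. 243.]
top ball_burr 0.54 [ 482.1 -170.5    9.4] [381. 243.]
top marker 0.92 [387.6 -86.7   2. ] [348. 282.]
top tape 0.76 [390.4 249.3   4.1] [213. 281.]
```

View pics/scene0.png

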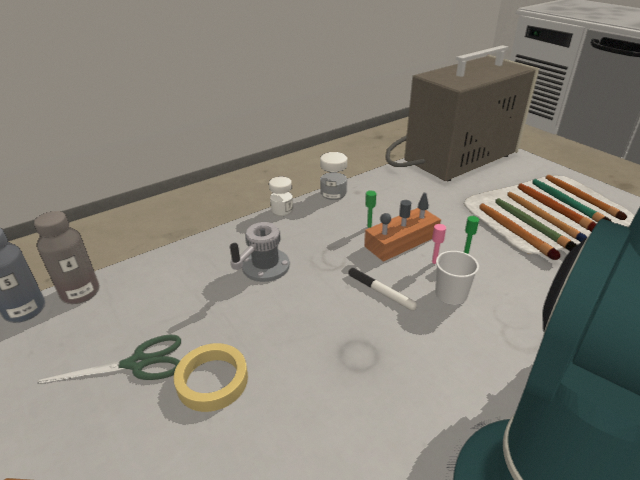

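```bash
python3 - <<'E'
import cv2
a=cv2.imread('pics/scene0.png')[150:300,320:520]; b=cv2.imread('pics/top0.png')[140:320,180:460]
cv2.imwrite('pics/c1.png',cv2.resize(a,None,fx=4,fy=4,interpolation=2)); cv2.imwrite('pics/c2.png',cv2.resize(b,None,fx=2.8,fy=2.8,interpolation=2))
E
```

```text
(no output)
```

View pics/c1.png

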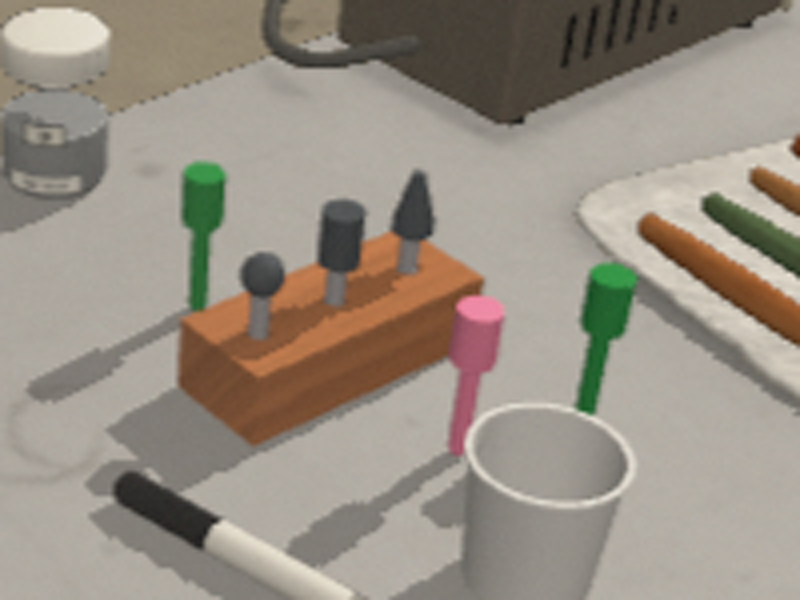

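View pics/c2.png

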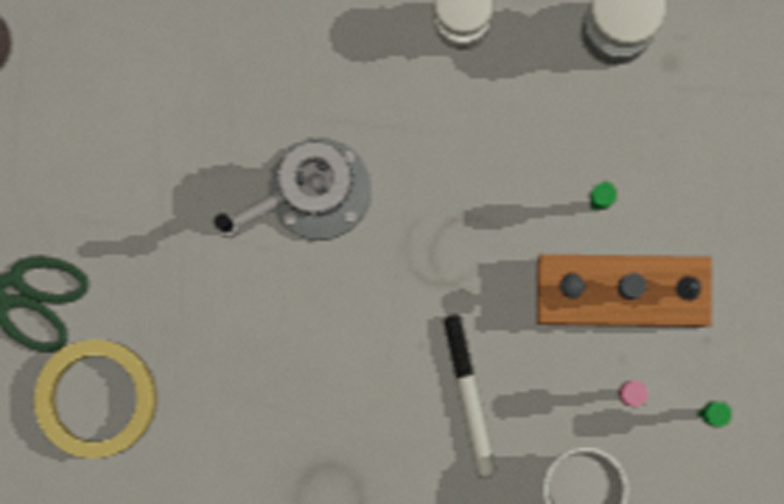

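Scene0 candidates for the drum: the dark cylinder in the rack's middle hole (406,209), green cylinders at (369,200) and (470,224), pink at (439,234), ball burr at (386,219) and cone burr at (424,200). I choose the dark steel cylinder at (406,209), and the c1 crop confirms it. The crank handle is at (235,253), with the nut at (263,243).

Next I'll take wrist views over the rack and the spindle.

```bash
cat >> h.py <<'E'
from scipy.spatial.transform import Rotation as Ro
def down(a):  # tool x down, tool y (jaw opening) at yaw a in world
    x=np.array([0,0,-1.]); y=np.array([np.cos(a),np.sin(a),0]); return Ro.from_matrix(np.c_[x,y,np.cross(x,y)]).as_rotvec()
def best(a,pos):  # choose of a, a+pi the one nearer present joints
    q0=np.array(robot.observe()['joints']);o=[]
    for b in (a,a+np.pi):
        q=kin.ik(list(pos),list(down(b)))
        if q is not None:o.append((np.abs(np.array(q)-q0).max(),b,q))
    return min(o,key=lambda t:t[0])
E
python3 - <<'E'
from h import *
print(Ro.from_rotvec(robot.observe()['tcp_rot']).as_matrix().round(2))
def look(names,tag):
    im=save('wrist','w_%s.png'%tag); ci=viewer.camera_info('wrist')
    print(robot.observe()['t'],'cam',(-np.array(ci['R']).T@ci['t']).round(1))
    for n in names:
        for r in viewer.pinpoint(n,'wrist')[:3]: print(n,round(r['confidence'],2),world(r['at'],ci).round(1))
p=[480,-221,250]; m,b,q=best(0,p); print(m,b,np.round(q,2)); robot.movep(p,list(down(b)))
look(['drum_head','rack','ball_burr','cone_burr'],'rack')
p=[577,49,250]; m,b2,q=best(b,p); print(m,b2,np.round(q,2)); robot.movep(p,list(down(b)))
look(['nut','handle','spindle','seat_face','jaw_0'],'sp')
E
python3 -c "
import cv2,numpy as np
a=cv2.imread('pics/w_rack.png');b=cv2.imread('pics/w_sp.png')
cv2.imwrite('pics/w2.png',cv2.resize(np.hstack([a,b]),(800,300),interpolation=cv2.INTER_AREA))"
```

```text
[[-0.    0.22 -0.97]
 [ 0.   -0.97 -0.22]
 [-1.   -0.    0.  ]]
0.53964047974892 0 [ 0.83  0.28 -0.55  1.83  0.17  1.07  0.22]
3.175 cam [ 479.  -153.9  420.7]
drum_head 0.92 [ 391.4 -218.6   72.6]
drum_head 0.76 [ 480.1 -217.2   80.5]
drum_head 0.66 [ 558.9 -199.5   71.6]
rack 0.62 [ 476.6 -219.4    2.3]
ball_burr 0.87 [ 484.3 -172.7    9. ]
cone_burr 0.72 [ 481.3 -268.7    6.8]
0.5896053015132496 0 [ 0.37  0.4  -0.66  1.71  0.27  1.12 -0.37]
4.5333 cam [576.5 115.4 420.6]
nut 0.78 [575.7  44.3  58.2]
nut 0.43 [574.4  45.4  44.3]
handle 0.85 [537.5 121.2  91.9]
spindle 0.64 [569.7  50.    3.2]
seat_face 0.38 [574.2  43.8  39.7]
seat_face 0.16 [573.2  61.3  72.9]
jaw_0 0.53 [589.5  43.2  70.6]
jaw_0 0.5 [562.5  40.8  70.6]
jaw_0 0.43 [575.4  59.7  71.6]
```

View pics/w2.png

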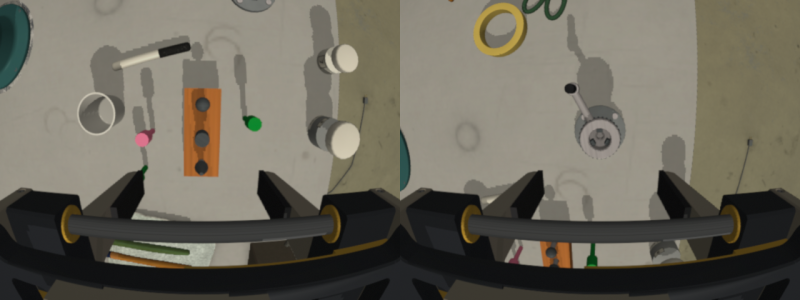

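```bash
cat >> h.py <<'E'
def wproj(X,ci):  # Nx3 -> Nx2 fisheye
    c=X@np.array(ci['R']).T+np.array(ci['t']);K=np.array(ci['camera_matrix']);th=np.arctan2(np.hypot(c[:,0],c[:,1]),c[:,2]);ph=np.arctan2(c[:,1],c[:,0])
    return np.c_[K[0,2]+K[0,0]*th*np.cos(ph),K[1,2]+K[1,1]*th*np.sin(ph)]
def ortho(im,ci,cx,cy,z,half=50,res=.5):
    g=np.arange(-half,half,res);X,Y=np.meshgrid(cx+g,cy+g)
    uv=wproj(np.c_[X.ravel(),Y.ravel(),np.full(X.size,z)],ci).astype(np.float32).reshape(X.shape+(2,))
    return cv2.remap(im,uv,None,cv2.INTER_CUBIC)
E
python3 - <<'E'
from h import *
tiles=[]
J=[];N=[]
for k,(dx,dy) in enumerate([(0,-60),(25,-30),(-25,-60),(0,-90)]):
    robot.servo_line([576+dx,48+dy,230],feed=150)
    ci=viewer.camera_info('wrist');im=viewer.read_camera('wrist')
    js=[world(r['at'],ci) for r in viewer.pinpoint('jaw_0','wrist') if r['confidence']>.35]
    ns=[world(r['at'],ci) for r in viewer.pinpoint('nut','wrist')[:1]]
    hs=[world(r['at'],ci) for r in viewer.pinpoint('handle','wrist')[:1]]
    print(k,len(js),np.mean(js,0).round(1) if js else '',np.round(ns,1),np.round(hs,1))
    o=ortho(im,ci,576,48,84); tiles.append(o)
    g=cv2.cvtColor(o,cv2.COLOR_RGB2GRAY)
    for lo,hi in((58,66),(29,36)):
        c=cv2.HoughCircles(cv2.GaussianBlur(g,(5,5),0),cv2.HOUGH_GRADIENT,1,20,param1=100,param2=12,minRadius=lo,maxRadius=hi)
        if c is not None: print('  hough',[(round(576-50+a[0]/2,1),round(48-50+a[1]/2,1),a[2]/2) for a in c[0][:2]])
print(robot.observe()['t'])
for o in tiles: cv2.drawMarker(o,(100,100),(255,0,0),0,12)
cv2.imwrite('pics/t.png',cv2.cvtColor(cv2.resize(np.hstack(tiles),(800,200)),cv2.COLOR_RGB2BGR))
E
```

```text
0 3 [576.3  46.5  72.1] [[574.4  45.4  56.4]] [[534.9 122.6  96.1]]
  hough [(np.float32(575.2), np.float32(47.2), np.float32(29.3))]
  hough [(np.float32(574.8), np.float32(47.2), np.float32(16.9))]
1 3 [576.5  45.9  71.9] [[576.2  47.9  55.4]] [[535.7 123.7  97.8]]
  hough [(np.float32(574.8), np.float32(46.8), np.float32(29.95))]
  hough [(np.float32(575.2), np.float32(48.2), np.float32(16.6))]
2 3 [575.1  47.2  71.6] [[578.4  46.1  54.4]] [[537.2 122.3  91.6]]
  hough [(np.float32(576.2), np.float32(46.8), np.float32(30.5)), (np.float32(566.2), np.float32(45.2), np.float32(31.6))]
  hough [(np.float32(574.8), np.float32(47.2), np.float32(16.6))]
3 3 [575.4  48.3  71.5] [[575.3  45.3  55. ]] [[532.7 123.3  97. ]]
  hough [(np.float32(575.8), np.float32(47.2), np.float32(29.85)), (np.float32(572.2), np.float32(36.2), np.float32(29.9))]
  hough [(np.float32(575.2), np.float32(46.8), np.float32(16.6))]
7.5167
```

View pics/t.png

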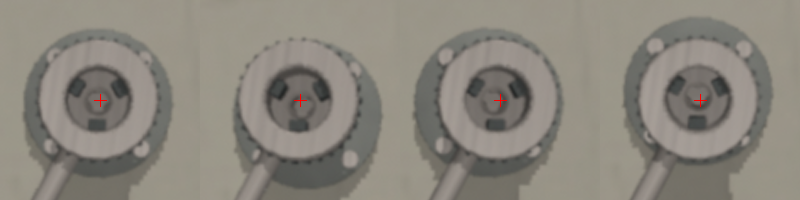

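The nut and jaw ring is seen consistently at (575.3, 47.2). Next I'll measure the drum the same way and grasp it.

```bash
python3 - <<'E'
from h import *
tiles=[];P=[]
robot.movep([480,-280,225],list(down(0)))
grip(0.5,20)
for dx,dy in [(0,-60),(20,-80),(-20,-40)]:
    robot.servo_line([480+dx,-220+dy,225],feed=150)
    ci=viewer.camera_info('wrist');im=viewer.read_camera('wrist')
    print([world(r['at'],ci).round(1) for r in viewer.pinpoint('drum_head','wrist')[:4]])
    o=ortho(im,ci,480,-220,94,half=25,res=.25);tiles.append(o)
    c=cv2.HoughCircles(cv2.GaussianBlur(cv2.cvtColor(o,cv2.COLOR_RGB2GRAY),(5,5),0),cv2.HOUGH_GRADIENT,1,20,param1=60,param2=10,minRadius=38,maxRadius=50)
    if c is not None: print('  hough',[(round(480-25+a[0]/4,1),round(-245+a[1]/4,1),a[2]/4) for a in c[0][:2]])
print(robot.observe()['t'])
for o in tiles: cv2.drawMarker(o,(100,100),(255,0,0),0,12)
cv2.imwrite('pics/t2.png',cv2.cvtColor(cv2.resize(np.hstack(tiles),(600,200)),cv2.COLOR_RGB2BGR))
E
```

```text
[array([ 391.1, -220.1,   72.7]), array([ 560.6, -199.2,   73.5]), array([ 478.1, -214.7,   82.7]), array([ 370.1, -293.2,   72.2])]
[array([ 560. , -201.3,   72.6]), array([ 477.8, -219.4,   79.6]), array([ 389.1, -223.6,   70.3]), array([ 371. , -295.5,   75.1])]
  hough [(np.float32(480.6), np.float32(-222.1), np.float32(11.5))]
[array([ 563.9, -198.8,   73.9]), array([ 371.8, -294.2,   73.1]), array([ 480.2, -215.9,   80.9]), array([ 390. , -222.4,   72.7])]
  hough [(np.float32(479.1), np.float32(-220.9), np.float32(11.75))]
10.75
```

View pics/t2.png

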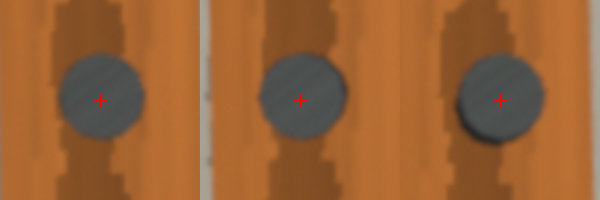

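```bash
python3 - <<'E'
from h import *
robot.servo_line([480.5,-221.3,140],feed=200)
robot.servo_line([480.5,-221.3,62],feed=100)
f0=np.array(robot.observe()['contact_force'])
print('w',grip(0.0,25)); s=robot.observe(); print(s['grip_width']*92,np.round(s['contact_force']-f0,1))
robot.servo_line([480.5,-221.3,160],feed=100)
robot.hold(.2); s=robot.observe(); print(s['t'],s['grip_width']*92,np.round(s['contact_force'],2),s['tcp_pos'])
robot.movep([575.3,47.2,170],list(down(0)))
robot.hold(.3)
ci=viewer.camera_info('wrist');im=save('wrist','hand.png')
for n in('drum_head','drum_foot','nut'): print(n,[(round(r['confidence'],2),world(r['at'],ci).round(1)) for r in viewer.pinpoint(n,'wrist')[:4]])
s=robot.observe();print(s['t'],s['tcp_pos'],np.round(s['contact_force'],2))
print(wproj(np.array([[575.3,47.2,z] for z in (189,150,130,118,84)]),ci).round())
E
```

```text
w False
21.523202487482155 [0.8 0.5 0.7]
14.1333 21.311963854688926 [ 0.22 -0.73 -1.08] [ 480.23314422 -221.09939439  159.44149761]
drum_head [(0.95, array([570.8,  49.6, 192.1]))]
drum_foot [(0.68, array([573.4,  46.7, 113.8]))]
nut [(0.63, array([573.9,  47.9,  52.3])), (0.19, array([569. ,  46.8,   1.8]))]
15.7333 [575.28941117  46.91119129 170.01952992] [ 0.19  0.53 -1.07]
[[323. 304.]
 [322. 275.]
 [322. 263.]
 [322. 258.]
 [322. 244.]]
```

View pics/hand.png

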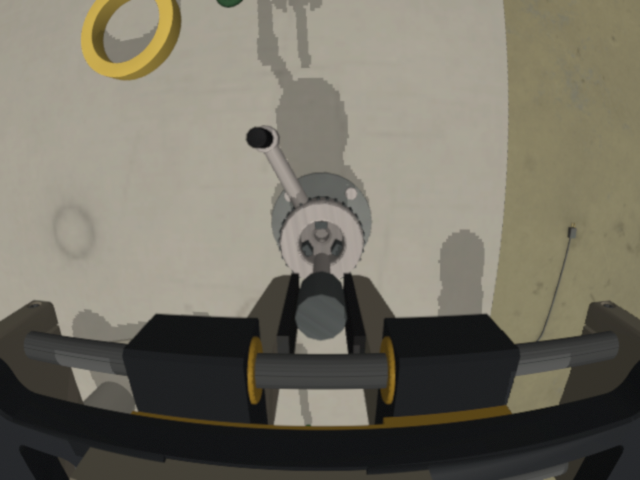

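The drum is held upright with the shank tip at about (322,256), which lines up with the axis prediction at (322,258). I'll descend step by step while watching the force.

```bash
cat >> h.py <<'E'
def F(n=3):
    v=[]
    for _ in range(n): robot.hold(.03); v.append(robot.observe()['contact_force'])
    return np.mean(v,0)
E
python3 - <<'E'
from h import *
robot.servo_line([575.3,47.2,140],feed=100); robot.hold(.2); f0=F(); print('f0',f0.round(2))
z=140
while z>97:
    z-=3; robot.servo_line([575.3,47.2,z],feed=40); f=F()-f0; s=robot.observe()
    print(z,round(s['tcp_pos'][2],1),f.round(1))
    if abs(f[2])>9 or np.hypot(f[0],f[1])>6: print('stop');break
print(s['t'],s['grip_width']*92)
E
```

```text
f0 [ 0.02 -0.25 -0.87]
137 137.0 [-0.2  0.1 -0. ]
134 134.0 [0.1 0.1 0.1]
131 130.9 [0.  0.6 0.2]
128 128.0 [0.1 0.4 0. ]
125 125.0 [-0.2  0.4 -0.3]
122 121.9 [ 0.8 -0.3 -0.1]
119 119.0 [ 0.1  0.5 -0.1]
116 116.0 [-0.2  0.4  0.1]
113 113.0 [0.1 0.5 0.5]
110 110.0 [-0.   0.5  0.6]
107 106.9 [0.4 0.3 0.6]
104 104.0 [-0.2 -0.2  0.1]
101 100.6 [ 1.5  0.5 -2.9]
98 97.5 [ 0.9  0.7 -4.8]
95 94.7 [ 1.5 -0.3 -4.2]
21.7333 21.685108484368314
```

```bash
python3 - <<'E'
from h import *
z=robot.observe()['tcp_pos'][2]; z=95; f0=np.array([.02,-.25,-.87])
while z>86:
    z-=.5; robot.servo_line([575.3,47.2,z],feed=10); f=F(2)-f0; s=robot.observe()
    print(z,round(s['tcp_pos'][2],2),f.round(1),round(s['grip_width']*92,2))
    if f[2]>12 or f[2]<-14: print('stop');break
print(s['t'])
E
```

```text
94.5 94.65 [ 0.2  0.3 -0.5] 21.16
94.0 94.47 [-1.   0.1  3.9] 21.0
93.5 93.92 [-1.1  0.   5.5] 21.74
93.0 93.87 [-1.9 -0.2  9.3] 21.51
92.5 93.81 [-3.2 -0.3 12.6] 21.44
stop
23.3167
```

Hard stop at TCP 93.8, where 94 was predicted for seated. I'll release, check the burr, and check IK along the handle arc.

```bash
python3 - <<'E'
from h import *
grip(0.45,25); robot.servo_line([575.3,47.2,150],feed=120)
robot.servo_line([575.3,20,200],feed=150)
ci=viewer.camera_info('wrist');im=save('wrist','seated.png')
for n in('drum_head','handle'): print(n,[(round(r['confidence'],2),world(r['at'],ci).round(1)) for r in viewer.pinpoint(n,'wrist')[:3]])
cs=viewer.camera_info('scene');sc=save('scene','seated_s.png')
print([(round(r['confidence'],2),world(r['at'],cs).round(1)) for r in viewer.pinpoint('drum_head','scene')[:3]])
o=ortho(im,ci,575.3,47.2,126,half=50,res=.25); h=ortho(im,ci,535.5,122.5,110,half=50,res=.25)
for t in(o,h):cv2.drawMarker(t,(200,200),(255,0,0),0,16)
a=cv2.resize(sc[190:290,212:312],(400,400),interpolation=2)
cv2.imwrite('pics/seat3.png',cv2.cvtColor(cv2.resize(np.hstack([o,h,a]),(798,266)),cv2.COLOR_RGB2BGR))
q0=None
for th in np.arange(2.057,.5,-.2):
    q=kin.ik([575.3+85*np.cos(th),47.2+85*np.sin(th),80],list(down(th-np.pi/2)));print(round(th,2),None if q is None else np.round(q,2))
print(robot.observe()['t'])
E
```

```text
drum_head [(0.83, array([ 560.2, -198.4,   73.8])), (0.64, array([572.6,  52.7, 113.9]))]
handle []
[(0.75, array([ 390.4, -225.1,   68.8])), (0.73, array([ 374.1, -289.8,   75.5])), (0.62, array([ 558.8, -191. ,   68.1]))]
2.06 [ 0.25  0.6  -0.69  1.92  0.51  0.81 -0.23]
1.86 [ 0.21  0.61 -0.65  1.88  0.49  0.82 -0.41]
1.66 [ 0.17  0.62 -0.61  1.84  0.47  0.83 -0.58]
1.46 [ 0.14  0.63 -0.57  1.8   0.44  0.84 -0.75]
1.26 [ 0.12  0.64 -0.53  1.76  0.41  0.85 -0.91]
1.06 [ 0.1   0.65 -0.48  1.73  0.38  0.86 -1.06]
0.86 [ 0.09  0.66 -0.44  1.7   0.35  0.86 -1.21]
0.66 [ 0.07  0.66 -0.39  1.68  0.31  0.87 -1.36]
25.2083
```

View pics/seat3.png

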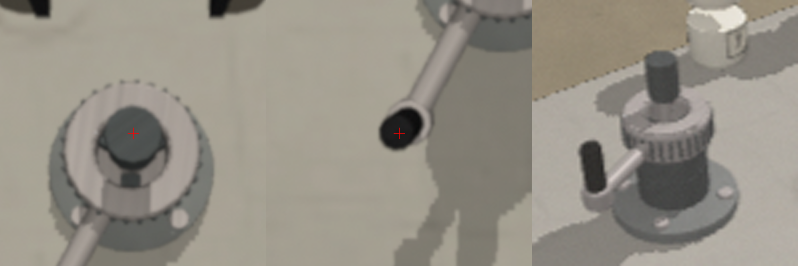

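The burr stands seated on the axis (tile 1, (132,133)), and the handle's top is within 1 mm of its estimate (tile 2). Next I'll grip the handle and turn it clockwise.

```bash
cat >> h.py <<'E'
C=np.array([575.3,47.2])
def pose(th,z=80): return [C[0]+85*np.cos(th),C[1]+85*np.sin(th),z],list(down(th-np.pi/2))
def tang(f,th): return f[:2]@np.array([-np.sin(th),np.cos(th)])  # +: resists clockwise
def rad(f,th): return f[:2]@np.array([np.cos(th),np.sin(th)])
E
python3 - <<'E'
from h import *
th=2.057
robot.movep(*pose(th,200)); p,r=pose(th,80)
robot.servo_line(p,feed=150); robot.hold(.2); f0=F(); print('f0',f0.round(2)); np.save('f0.npy',f0)
grip(0.0,20); s=robot.observe(); f=F()-f0; print('gripped',s['t'],s['grip_width']*92,f.round(1),np.round(s['tcp_pos'],1))
L=[]
while th>1.2:
    d=.03; th-=d; p,r=pose(th); robot.servo_line(p,feed=40,rotation=r); f=F(2)-f0; s=robot.observe()
    t=tang(f,th); L.append(t); print(round(th,3),'T',t.round(1),'R',rad(f,th).round(1),'z',f[2].round(1),'ang',round(np.arctan2(*(np.array(s['tcp_pos'])[:2]-C)[::-1]),3))
    if len(L)>3 and t>np.median(L[1:])+2 or t>13 or len(L)>=9: break
print(s['t'])
E
```

```text
f0 [ 0.03 -0.08 -0.23]
gripped 27.5083 13.394569155064628 [ 1.   0.5 -0.3] [535.7 122.4  80. ]
2.027 T 5.1 R -0.6 z 4.9 ang 2.044
1.997 T 5.4 R 0.2 z 4.2 ang 2.014
1.967 T 5.2 R 0.7 z 4.9 ang 1.984
1.937 T 4.6 R 0.2 z 4.5 ang 1.954
1.907 T 5.5 R 0.2 z 4.5 ang 1.924
1.877 T 4.9 R 0.5 z 5.0 ang 1.894
1.847 T 5.2 R 0.1 z 4.7 ang 1.865
1.817 T 4.9 R 0.5 z 4.4 ang 1.835
1.787 T 4.6 R -0.2 z 4.7 ang 1.805
30.4583
```

```bash
python3 - <<'E'
from h import *
th=1.787; f0=np.load('f0.npy'); base=5.05; d=.03; n=0
while th>0.9:
    th-=d; p,r=pose(th); robot.servo_line(p,feed=40 if d>.02 else 15,rotation=r); f=F(3 if d<.02 else 2)-f0; s=robot.observe()
    e=tang(f,th)-base; print(round(th,3),'excess',e.round(1),'R',rad(f,th).round(1),'z',f[2].round(1),'ang',round(np.arctan2(*(np.array(s['tcp_pos'])[:2]-C)[::-1]),3))
    if e>1.: d=.01
    if e>4.3 or s['t']>50: break
print(th,s['t'])
E
```

```text
1.757 excess 0.2 R -0.3 z 5.5 ang 1.775
1.727 excess 0.3 R 0.2 z 5.0 ang 1.745
1.697 excess -0.4 R -0.4 z 4.7 ang 1.715
1.667 excess 0.5 R -0.6 z 4.9 ang 1.685
1.637 excess 0.0 R -0.1 z 4.5 ang 1.655
1.607 excess 0.5 R -0.8 z 4.9 ang 1.626
1.577 excess 0.8 R -0.7 z 4.5 ang 1.596
1.547 excess -0.0 R -0.5 z 5.2 ang 1.566
1.517 excess -0.0 R -0.1 z 4.5 ang 1.536
1.487 excess 0.2 R -0.7 z 4.5 ang 1.507
1.457 excess -0.0 R -0.9 z 4.5 ang 1.477
1.427 excess -0.0 R -0.4 z 4.3 ang 1.448
1.397 excess 0.6 R -0.7 z 4.4 ang 1.418
1.367 excess 0.4 R -0.8 z 4.3 ang 1.388
1.337 excess 0.1 R -0.6 z 4.7 ang 1.359
1.307 excess 1.1 R -1.2 z 4.8 ang 1.33
1.297 excess 1.7 R -1.3 z 5.5 ang 1.325
1.287 excess 2.0 R -0.9 z 5.4 ang 1.316
1.277 excess 2.6 R -1.1 z 5.5 ang 1.308
1.267 excess 2.4 R -1.6 z 5.8 ang 1.3
1.257 excess 2.2 R -1.8 z 6.0 ang 1.291
1.247 excess 2.4 R -1.4 z 5.8 ang 1.283
1.237 excess 3.4 R -1.4 z 6.5 ang 1.275
1.227 excess 3.4 R -2.1 z 6.8 ang 1.266
1.217 excess 3.9 R -2.0 z 6.5 ang 1.257
1.207 excess 4.0 R -2.4 z 7.3 ang 1.249
1.197 excess 4.3 R -2.2 z 6.9 ang 1.241
1.1969999999999994 39.375
```

```bash
python3 - <<'E'
from h import *
th=1.197; f0=np.load('f0.npy'); base=5.05
while th>1.1:
    th-=.008; p,r=pose(th); robot.servo_line(p,feed=15,rotation=r); f=F(4)-f0; s=robot.observe()
    e=tang(f,th)-base; print(round(th,3),'excess',e.round(1),'|F|',np.linalg.norm(f).round(1),'ang',round(np.arctan2(*(np.array(s['tcp_pos'])[:2]-C)[::-1]),3))
    if e>5.2: break
robot.hold(.3); print(s['t'],tang(F()-f0,th)-base)
E
```

```text
1.189 excess 4.8 |F| 12.6 ang 1.235
1.181 excess 4.8 |F| 12.7 ang 1.228
1.173 excess 5.7 |F| 13.5 ang 1.222
40.525 5.243775766561618
```

```bash
python3 - <<'E'
from h import *
f0=np.load('f0.npy')
for th in(1.19,1.205,1.215):
    p,r=pose(th); robot.servo_line(p,feed=15,rotation=r); f=F()-f0
    s=robot.observe();print(th,tang(f,th).round(1),round(np.arctan2(*(np.array(s['tcp_pos'])[:2]-C)[::-1]),3))
grip(0.5,20); p,r=pose(th,180); robot.servo_line(p,feed=120)
robot.movep([575.3,-15,210],list(down(0))); robot.hold(.3)
ci=viewer.camera_info('wrist');im=viewer.read_camera('wrist')
for n in('drum_head','handle','drum_foot'): print(n,[(round(r['confidence'],2),world(r['at'],ci).round(1)) for r in viewer.pinpoint(n,'wrist')[:3]])
sc=viewer.read_camera('scene')
o=ortho(im,ci,575.3,47.2,126,half=50,res=.25); p,_=pose(1.222);h=ortho(im,ci,p[0],p[1],110,half=50,res=.25)
for t in(o,h):cv2.drawMarker(t,(200,200),(255,0,0),0,16)
a=cv2.resize(sc[190:290,212:312],(400,400),interpolation=2)
cv2.imwrite('pics/fin.png',cv2.cvtColor(cv2.resize(np.hstack([o,h,a]),(798,266)),cv2.COLOR_RGB2BGR))
s=robot.observe();print(s['t'],np.round(s['contact_force'],1))
E
```

```text
1.19 7.3 1.223
1.205 6.1 1.222
1.215 4.4 1.222
drum_head [(0.91, array([573.4,  53.5, 113.8])), (0.78, array([ 559.4, -194.7,   72.2])), (0.51, array([604.7, 126.4,  94.6]))]
handle [(0.72, array([602.2, 126.5,  96. ]))]
drum_foot []
44.7833 [ 0.2  0.1 -0.4]
```

View pics/fin.png

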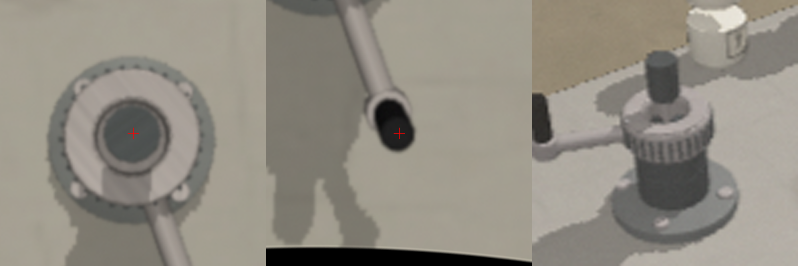

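```bash
python3 -c "
from h import *
robot.job_done(); print(robot.observe()['t'])"
```

```text
the job is handed in; nothing more can be done
the job is handed in; nothing more can be done
```

The drum burr is in the collet and the nut is tightened. I handed the job in a little after 44.8 s of the 72 s allowed; it reports no verdict.

- **Seating:** I took the dark cylindrical burr from the rack's middle hole and lowered it along the spindle axis. It stopped hard at TCP height 93.8 mm, where 94 mm was expected for fully home, pressed with about 13 N (limit 40 N).
- **Tightening:** I turned the crank about 0.82 rad clockwise until the force at the handle was 5.2 to 5.7 N above running free. Then I unloaded the arm, let go and backed away.
- **Last checks:** The wrist and scene pictures show the burr upright and centred on the axis within about 1 mm. The handle stayed where I left it, and the contact force on the tool was about zero.
- **Force reading that disagreed:** The free-running force I measured standing still was about 5 N along the turn (about 7 N in total), against the stated 7 to 10 N. I therefore judged the grip by the increase over that reading. The increase in total force was about 6.5 N, also within the 5 to 7 N band.
- **Network reading that disagreed:** The network's wrist reading of the drum head was about 6 mm off in y from the rectified picture. I took this as network error.
- **Not measured:** The jaw forces themselves can't be read directly, and I took no final picture of the other burrs, the marker or the tape. I felt no unexpected contact near them.

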